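Put the mixed-up shop stock back in its own trays

TASK

Three low carton trays on the shop counter each hold the right article in the rear place and a wrong one in the front place, nearest the robot: the slim can, the flat tin and the glass jar at the front have been mixed up. Put each of them, upright and centred, in the front place of the tray whose rear article is of its own kind; the empty rubber mat is free for setting one aside meanwhile. Set everything down without dropping it or knocking it over, leave the rear articles where they stand, and let go of everything at the end.

Things in the scene. Friction and masses are not known exactly. Their poses are not given: they have to be found in the camera images.
- stray_can: the misplaced can: slim tall round can, diameter 53, height 108, about 0.19 kg, bare steel with a paper label (mm). At the start it stands upright in the front place of the tin tray. Origin: centre of its underside; z up along its axis; x and y mean nothing (round).
- stray_tin: the misplaced tin: flat round tin, diameter 65, height 38, about 0.12 kg, bare steel with a paper label (mm). At the start it stands upright in the front place of the jar tray. Origin: centre of its underside; z up along its axis; x and y mean nothing (round).
- stray_jar: the misplaced jar: round glass jar, diameter 60 up to 66 above its underside, then a neck and a dark steel lid of diameter 54; total height 88, about 0.24 kg (mm). At the start it stands upright in the front place of the can tray. Origin: centre of its underside; z up along its axis; x and y mean nothing (round).
- can_tray: low open tray of carton board with a can in its rear place; fixed; outside 200 x 94 mm, walls 4 mm thick and 18 mm high over the counter, floor 4 mm thick, no divider. Origin: on the counter below the centre of the front place; x along the tray, away from the robot, z up; it spans x -50 to 150, y -47 to 47 mm; the centre of the rear place is at x = 100 mm.
- tin_tray: low open tray of carton board with a tin in its rear place; fixed; outside 200 x 94 mm, walls 4 mm thick and 18 mm high over the counter, floor 4 mm thick, no divider. Origin: on the counter below the centre of the front place; x along the tray, away from the robot, z up; it spans x -50 to 150, y -47 to 47 mm; the centre of the rear place is at x = 100 mm.
- jar_tray: low open tray of carton board with a jar in its rear place; fixed; outside 200 x 94 mm, walls 4 mm thick and 18 mm high over the counter, floor 4 mm thick, no divider. Origin: on the counter below the centre of the front place; x along the tray, away from the robot, z up; it spans x -50 to 150, y -47 to 47 mm; the centre of the rear place is at x = 100 mm.
- can_behind: the can that belongs and stays in the rear place of the can tray, same size and look as the misplaced can. Origin: centre of its underside, 4 mm above the counter; upright.
- tin_behind: the tin that belongs and stays in the rear place of the tin tray, same size and look as the misplaced tin. Origin: centre of its underside, 4 mm above the counter; upright.
- jar_behind: the jar that belongs and stays in the rear place of the jar tray, same size and look as the misplaced jar. Origin: centre of its underside, 4 mm above the counter; upright.
- mat: empty black ribbed rubber counter mat, 150 x 150 x 3 mm, fixed, a free spot large enough to stand one thing on. Origin: centre of its underside on the counter.

How it is judged:
By the outcome, as a careful person would: the job done as asked, in the order asked, and still so for the second after the job is handed in, with the robot touching nothing.
It also fails if it takes over 115 s, if anything falls off the work surface, if the arm or the gripper's body presses on something with over 40 N, if the wrist force passes 120 N, or if a joint passes its speed limit or range.

ROBOT

A 6-joint arm with a two-finger parallel gripper is mounted at the origin on the work surface. World frame = base frame: x ahead of the robot, y to its left, z up, the work surface at z = 0. Lengths are in m, angles in rad, forces in N, time in s.
With the tool pointing down it reaches from about 0.375 to 0.925 m from the base axis. Payload 5.7 kg.
Tool frame: the origin (TCP) lies at the centre of the arm's flange, where the gripper is bolted on; the fingertips stand 182 mm ahead of it and the grasp point (between the pads) lies 163 mm ahead of it; y points along the fingers, x is the direction in which the jaws open and shut, and the axes are right-handed (so a half turn about y gives the same grasp; the last joint's range is limited). The gripper opens to 88 mm and grips with 3 to 60 N. Pads are 20 mm wide; open, the fingers measure 115 mm over their backs; the gripper's body (75 mm by 178 mm) begins 61 mm behind the grasp point.
Start: joints at [-1.295, 0.359, 1.51, -0, 1.272, -0.115], TCP at [0.229, -0.555, 0.405] pointing down, gripper open.
Joint ranges: [-2.97, 2.97], [-1.01, 2.36], [0.21, 2.38], [-0.96, 4.11], [0.2, 2.71], [-2.98, 2.98]. Speed limits (rad/s): [2.39, 2.39, 3.14, 3.14, 3.14, 3.14].

INTERFACE

Orientations are given as a unit quaternion [x, y, z, w].
In Python, from bench import observe, camera, hand_in gives the robot as it stands.
- The arm moves only by the tool apply_moves, never from a script. Its arguments are lists of equal length, an entry for each row: "offset": the shift along the tool's x, y, z in mm, a list of three; "roll": the turn about the tool's y in degrees; "gripper": the gripper's target within -1 to 1 (shut at 1, half-way at 0, fully open at -1). In form: {"offset": [[dx, dy, dz], ...], "roll": [roll, ...], "gripper": [gripper, ...]}. A call has 1 to 5 rows; each row shifts and turns the commanded pose from where the row before left it, along the tool's axes as they then stand; what a row does not reach is not made up. A row lasts 1/8 s, in which the tool goes at most 62.5 mm and 10.7 degrees, less where a joint would pass 70% of its speed; a pose out of reach is approached as far as the arm can. A call is refused whole if a number of a shift passes 62.5 or a number of a turn 10.7, either way. A call with a gripper value outside its range is refused whole. The fingers move at their own pace and stop on an object; "force" is the grip in N (left out, the last holds). Time passes only in rows, so rows that do not move let the fingers close. It gives the time, the measured TCP pose, the force and the opening at its end, in the units of the state.
- observe(): the state, without advancing time (a new reading comes with each control period).
- camera(name): name is "scene" or "side" or "wrist"; returns a dict with "frame" (480x640x3 uint8, red, green, blue), "z_map" (480x640 float32, m along the optical axis (not along the pixel's ray), 0 where there is no reading), "fx", "fy", "cx", "cy" (pixels), "distortion" ([k1, k2, p1, p2, k3] as OpenCV has them; the pictures are not rectified), "cam_to_world" (4x4, takes a point from camera to world coordinates). Camera axes: x right, y up, looking along -z (the intrinsics and any distortion apply to the point x, -y, -z); pixel columns grow to the right and rows downward; lengths in m; the calibration is good to about 2 mm. A picture is of the moment at which its call begins.
- hand_in(): hands the job in, once; it reports no verdict.
The state is a dict: "time": time; "q": joint angles; "dq": joint speeds; "joint_efforts": joint torques, N m; "ee_pos": TCP position; "tool_rot": TCP orientation; "ft_force": force on the tool from outside, world axes, zero at the start; "moment": the same for the moment, N m; "width": finger opening in m.
Only numpy, scipy, OpenCV 4.12 (cv2) and the standard library are available. Lean on these libraries where they do the work, as an engineer would, in place of code of your own. Each camera call takes 0.05 s, during which the arm holds its last target. There are 200 camera calls.

## Working session

There is one attempt and no reset: what is moved stays moved. The work goes in short steps, Python scripts to look and compute and a tool call to move; the robot and the scene stay as the last step left them, time stands still between calls to the robot, and variables do not carry over. Pictures are saved under pics/ and viewed, about 12 in all and at most 16, crops included, and the job is handed in when it is done.

Besides the shell and the picture viewer there is one more tool, called after "Request:" as name(argument=value, ...), one argument or row to a line, values as JSON. apply_moves: Moves the arm, as the interface text tells. Its arguments: {"type":"object","properties":{"offset":{"type":"array"},"roll":{"type":"array"},"gripper":{"type":"array"},"force":{"type":"number"}},"required":["offset","roll","gripper"]}

```bash
ls; mkdir -p pics; cat > h.py <<'E'
import numpy as np, cv2
from bench import observe, camera, hand_in
def snap(n,f):
    c=camera(n); cv2.imwrite('pics/'+f,c['frame'][:,:,::-1]); np.savez('pics/'+f[:-4],**{k:np.array(v) for k,v in c.items()}); return c
def cloud(c):
    K=np.array([[c['fx'],0,c['cx']],[0,c['fy'],c['cy']],[0,0,1.]])
    v,u=np.mgrid[0:480,0:640]
    p=cv2.undistortPoints(np.stack([u.ravel(),v.ravel()],1).astype(np.float64)[:,None],K,np.array(c['distortion'],float))[:,0]
    z=np.asarray(c['z_map']).ravel().astype(float)
    P=np.stack([p[:,0]*z,-p[:,1]*z,-z,np.ones_like(z)],1)@np.asarray(c['cam_to_world']).T
    P=P[:,:3].reshape(480,640,3); P[np.asarray(c['z_map'])<=0]=np.nan
    return P
E
python3 - <<'E'
from h import *
print(observe())
for n in('scene','side'):
    c=snap(n,n+'0.png'); print(n,np.round(c['cam_to_world'],3).tolist(),c['fx'],c['distortion'])
a=cv2.imread('pics/scene0.png');b=cv2.imread('pics/side0.png')
cv2.imwrite('pics/both0.png',cv2.resize(np.vstack([a,b]),(400,600)))
E
```

```text
pics
{'time': 0.0, 'q': array([-1.29511508e+00,  3.59500757e-01,  1.51142289e+00, -1.80144404e-05,
        1.27252811e+00, -1.15081464e-01]), 'dq': array([ 0.00151681, -0.00172147,  0.00024219,  0.00185905,  0.00106451,
       -0.00027056]), 'joint_efforts': array([-3.23913519e-03, -5.15385926e+01, -2.70731843e+01,  6.73912419e-02,
        3.50117648e-02, -1.11172208e-04]), 'ee_pos': array([ 0.2284366 , -0.55441905,  0.40381546]), 'tool_rot': array([-0.58713661,  0.3939193 , -0.39291029,  0.58797933]), 'ft_force': array([ 0.03523302,  1.27162505, -0.68136521]), 'moment': array([ 0.03767431, -0.02492283,  0.02664901]), 'width': 0.08791815505832382}
scene [[0.444, -0.745, 0.498, 1.072], [0.896, 0.379, -0.233, -0.261], [-0.015, 0.549, 0.835, 0.9], [0.0, 0.0, 0.0, 1.0]] 596.7571998830994 [-0.03956838  0.          0.          0.          0.        ]
side [[-0.996, 0.077, -0.05, 0.492], [-0.092, -0.78, 0.619, 0.704], [0.009, 0.621, 0.784, 0.948], [0.0, 0.0, 0.0, 1.0]] 506.93778312036477 [-0.126877  0.        0.        0.        0.      ]
```

View pics/scene0.png

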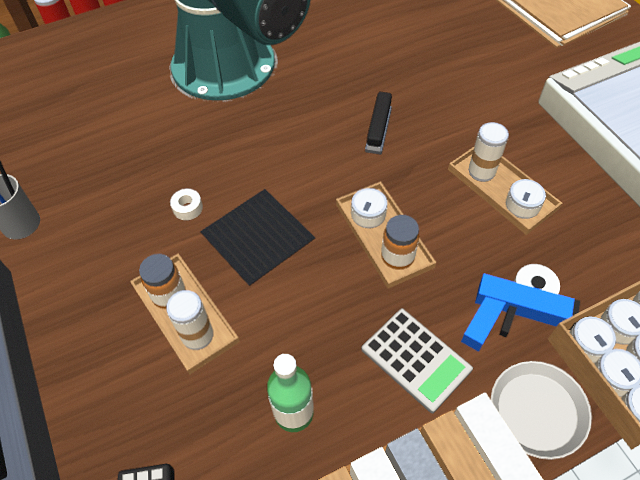

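View pics/side0.png

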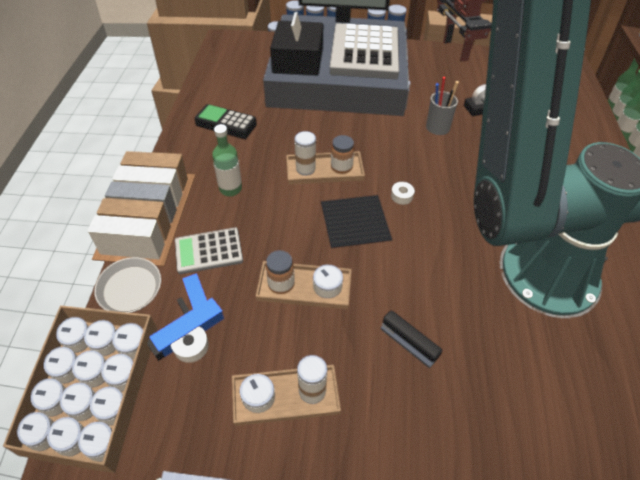

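```bash
cat > m.py <<'E'
from h import *
from scipy.spatial.transform import Rotation as R
print(np.round(R.from_quat([-0.58713661,  0.3939193 , -0.39291029,  0.58797933]).as_matrix(),3))
for n in('scene0','side0'):
    c=np.load(f'pics/{n}.npz'); P=cloud(c); z=P[...,2]; x=P[...,0]
    ok=(x>.3)&(x<.95)&(abs(P[...,1])<.6)
    hsv=cv2.cvtColor(c['frame'],cv2.COLOR_RGB2HSV)
    print(n,'valid',np.isfinite(z).mean())
    for lo,hi,name in((.106,.118,'can'),(.086,.098,'jar'),(.037,.047,'tin')):
        m=(ok&(z>lo)&(z<hi)).astype(np.uint8)
        k,l,s,ce=cv2.connectedComponentsWithStats(m)
        for i in range(1,k):
            if s[i,4]<150: continue
            q=P[l==i]; (cx,cy),r=cv2.minEnclosingCircle(q[:,:2].astype(np.float32))
            print(name,np.round(ce[i]),s[i,4],'c',round(cx,4),round(cy,4),'d',round(2*r,4),'med',np.round(np.median(q,0),4))
    # trays: carton-coloured blobs, low
    m=(ok&(z>.010)&(z<.022)).astype(np.uint8)
    m=cv2.morphologyEx(m,cv2.MORPH_CLOSE,np.ones((3,3)))
    k,l,s,ce=cv2.connectedComponentsWithStats(m)
    for i in range(1,k):
        if s[i,4]<150: continue
        q=P[(l==i)&(m>0)&(z>.013)&(z<.022)]; 
        print('low',np.round(ce[i]),s[i,4],np.round(cv2.minAreaRect(q[:,:2].astype(np.float32))[0],4),np.round(cv2.minAreaRect((1e3*q[:,:2]).astype(np.float32))[1:][0],1),cv2.minAreaRect((1e3*q[:,:2]).astype(np.float32))[2])
    mm=(ok&(hsv[...,2]<60)&(abs(z-.003)<.006)).astype(np.uint8)
    k,l,s,ce=cv2.connectedComponentsWithStats(cv2.morphologyEx(mm,cv2.MORPH_CLOSE,np.ones((5,5))))
    i=1+np.argmax(s[1:,4]); print('mat',ce[i],s[i,4],np.nanmean(P[l==i],0))
E
python3 m.py
```

```text
[[ 0.381 -0.001  0.925]
 [-0.925  0.002  0.381]
 [-0.002 -1.     0.   ]]
scene0 valid 0.996025390625
can [613. 113.] 1870 c 0.6016 0.5645 d 0.1895 med [0.5874 0.5616 0.1084]
can [493. 134.] 533 c 0.5313 0.3329 d 0.0555 med [0.5332 0.3308 0.1123]
can [184. 306.] 890 c 0.6104 -0.2778 d 0.0538 med [ 0.6122 -0.278   0.1118]
jar [575.  81.] 457 c 0.4735 0.5743 d 0.0733 med [0.4762 0.5738 0.0918]
jar [402. 229.] 735 c 0.624 0.089 d 0.0571 med [0.6261 0.089  0.0916]
jar [156. 269.] 810 c 0.5141 -0.2965 d 0.0567 med [ 0.5167 -0.2968  0.0911]
jar [ 19. 396.] 555 c 0.6094 -0.5363 d 0.2916 med [ 0.6288 -0.5357  0.0924]
jar [477. 411.] 856 c 0.9338 0.0282 d 0.0574 med [0.9334 0.0275 0.0909]
jar [443. 428.] 894 c 0.933 -0.0262 d 0.0574 med [ 0.9331 -0.0265  0.091 ]
jar [408. 447.] 945 c 0.933 -0.0806 d 0.0574 med [ 0.9334 -0.0813  0.0911]
jar [372. 465.] 922 c 0.9323 -0.1347 d 0.0569 med [ 0.9324 -0.1347  0.0912]
jar [338. 475.] 258 c 0.9249 -0.1867 d 0.0428 med [ 0.9216 -0.1791  0.0914]
tin [592. 144.] 528 c 0.5797 0.5414 d 0.291 med [0.5937 0.5394 0.042 ]
tin [379. 120.] 501 c 0.3448 0.2086 d 0
[... 2504 characters left out ...]
7]
tin [ 92. 439.] 1033 c 0.9164 0.483 d 0.0807 med [0.9115 0.4855 0.0435]
low [335. 108.] 531 [ 0.5508 -0.5359] [ 14.8 417.9] 89.55670928955078
low [329. 172.] 455 [ 0.5572 -0.2807] [201.5 100.6] 9.356949806213379
low [159. 250.] 502 [ 0.9284 -0.0105] [ 57.2 403.2] 4.798831939697266
low [208. 250.] 2210 [0.8049 0.0212] [150.   98.9] 18.803972244262695
low [303. 292.] 535 [0.5718 0.0923] [ 97.5 201.4] 89.89485168457031
low [406. 345.] 254 [0.3525 0.2185] [ 11.2 122.1] 51.07331085205078
low [124. 418.] 411 [0.8743 0.4158] [261.5  72.7] 73.3003158569336
low [282. 404.] 667 [0.5808 0.3484] [201.1  96. ] 12.29820442199707
mat [355.05302745 221.19744265] 2659 [ 0.46828583 -0.10868101  0.0018057 ]
```

Request:
apply_moves(
  offset=[
    [0,0,0],
    [0,0,0],
    [0,0,0],
    [-37,0,41],
    [-37,0,41],
  ],
  roll=[10.7,10.7,1.0,0,0],
  gripper=[-1,-1,-1,-1,-1],
  force=25,
)

```text
time: 0.72
ee_pos: [0.311, -0.4802, 0.4044]
tool_rot: [-0.5, 0.5, -0.499, 0.501]
ft_force: [-0.5, -0.4, -0.2]
width: 0.0878
```

Request:
apply_moves(
  offset=[
    [-37,0,41],
    [-37,0,41],
    [-37,0,41],
    [-37,0,41],
    [-37,0,41],
  ],
  roll=[0,0,0,0,0],
  gripper=[-1,-1,-1,-1,-1],
)

```text
time: 1.35
ee_pos: [0.5167, -0.2944, 0.4045]
tool_rot: [0.501, -0.499, 0.499, -0.501]
ft_force: [0.4, -0.7, 0.7]
width: 0.0879
```

```bash
cat > w.py <<'E'
from h import *
import sys
from scipy.spatial.transform import Rotation as R
o=observe(); print(o['time'],np.round(o['ee_pos'],4),np.round(R.from_quat(o['tool_rot']).as_matrix(),3).tolist(),np.round(o['ft_force'],1),o['width'])
n=sys.argv[1]; cam=sys.argv[2] if len(sys.argv)>2 else 'wrist'
c=snap(cam,n+'.png'); P=cloud(c); z=P[...,2]
print(np.round(c['cam_to_world'],3).tolist())
ok=(P[...,0]>.3)&(P[...,0]<.75)&(abs(P[...,1])<.45)
for lo,hi,name in((.106,.118,'can'),(.086,.098,'jar'),(.037,.047,'tin')):
    m=(ok&(z>lo)&(z<hi)).astype(np.uint8)
    k,l,s,ce=cv2.connectedComponentsWithStats(m)
    for i in range(1,k):
        if s[i,4]<150: continue
        q=P[l==i]; (cx,cy),r=cv2.minEnclosingCircle(q[:,:2].astype(np.float32))
        print(name,np.round(ce[i]),s[i,4],'c',round(cx,4),round(cy,4),'d',round(2*r,4),'med',np.round(np.median(q,0),4))
m=(ok&(z>.010)&(z<.022)).astype(np.uint8)
m=cv2.morphologyEx(m,cv2.MORPH_CLOSE,np.ones((3,3)))
k,l,s,ce=cv2.connectedComponentsWithStats(m)
for i in range(1,k):
    if s[i,4]<300: continue
    q=P[(l==i)&(m>0)&(z>.014)&(z<.022)]*1e3
    r=cv2.minAreaRect(q[:,:2].astype(np.float32)); print('low',s[i,4],np.round(r[0],1),np.round(r[1],1),round(r[2],2))
E
python3 w.py w1
```

```text
1.35 [ 0.5167 -0.2944  0.4045] [[0.004, -0.0, 1.0], [-1.0, 0.0, 0.004], [-0.0, -1.0, -0.0]] [ 0.4 -0.7  0.7] 0.08788807962273001
[[0.003, 0.961, 0.277, 0.593], [-1.0, 0.003, 0.001, -0.294], [0.001, -0.277, 0.961, 0.386], [0.0, 0.0, 0.0, 1.0]]
can [289. 110.] 4782 c 0.6085 -0.2777 d 0.0529 med [ 0.6089 -0.2779  0.1133]
jar [315. 237.] 3423 c 0.513 -0.296 d 0.0542 med [ 0.5144 -0.2962  0.0929]
low 3305 [ 557.8 -283.7] [200.2  94.7] 10.08
low 301 [ 367.9 -211.6] [54.4 23.1] 69.4
```

View pics/w1.png

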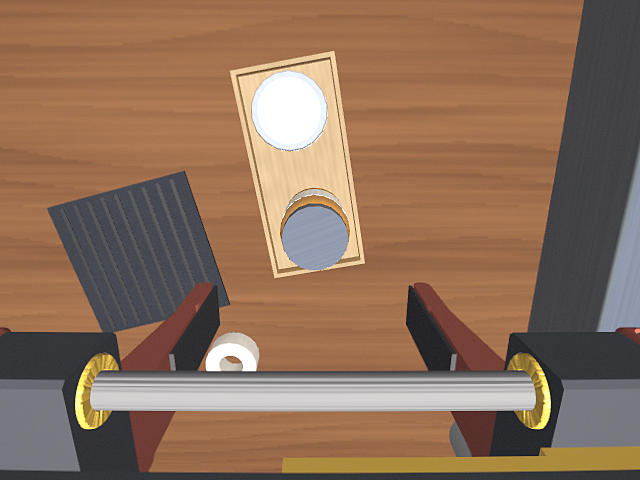

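Request:
apply_moves(
  offset=[
    [1.5,45,-3],
    [0,45,0],
    [0,45,0],
    [0,40,0],
    [0,21,0],
  ],
  roll=[0,0,0,0,0],
  gripper=[-1,-1,-1,-1,-1],
)

```text
time: 2.02
ee_pos: [0.5116, -0.2968, 0.2062]
tool_rot: [0.501, -0.5, 0.498, -0.501]
ft_force: [-0.2, -0.3, 0.0]
width: 0.0876
```

Request:
apply_moves(
  offset=[
    [0,0,0],
    [0,0,0],
    [0,0,0],
    [0,0,0],
    [0,0,0],
  ],
  roll=[0,0,0,0,0],
  gripper=[0.3,0.5,0.7,0.8,0.8],
  force=25,
)

```text
time: 2.65
ee_pos: [0.513, -0.2975, 0.2099]
tool_rot: [0.5, -0.499, 0.501, -0.5]
ft_force: [-0.1, 1.0, 6.8]
width: 0.0598
```

Request:
apply_moves(
  offset=[
    [0,-10,0],
    [0,-25,0],
    [0,-35,0],
    [-20,-30,-5],
    [-40,0,-9],
  ],
  roll=[0,0,0,0,0],
  gripper=[0.8,0.8,0.8,0.8,0.8],
)

```text
time: 3.28
ee_pos: [0.4998, -0.2384, 0.3117]
tool_rot: [0.499, -0.498, 0.503, -0.5]
ft_force: [0.0, 1.0, -3.8]
width: 0.06
```

Request:
apply_moves(
  offset=[
    [-40,0,-9],
    [-40,0,-9],
    [-35,0,-9],
    [-12,15,-2],
    [0,30,0],
  ],
  roll=[0,0,0,0,0],
  gripper=[0.8,0.8,0.8,0.8,0.8],
)

```text
time: 3.9
ee_pos: [0.4697, -0.1093, 0.2646]
tool_rot: [-0.5, 0.499, -0.5, 0.501]
ft_force: [0.5, -1.1, -3.2]
width: 0.0596
```

Request:
apply_moves(
  offset=[
    [0,30,0],
    [0,14,0],
    [0,5,0],
    [0,3,0],
    [0,0,0],
  ],
  roll=[0,0,0,0,0],
  gripper=[0.8,0.8,0.8,0.8,0.8],
)

```text
time: 4.53
ee_pos: [0.4699, -0.1105, 0.2122]
tool_rot: [0.5, -0.5, 0.5, -0.5]
ft_force: [0.2, 0.2, -3.1]
width: 0.0599
```

Request:
apply_moves(
  offset=[
    [0,1.5,0],
    [0,1,0],
    [0,1,0],
    [0,0,0],
  ],
  roll=[0,0,0,0],
  gripper=[0.8,0.8,0.8,0.8],
)

```text
time: 5.03
ee_pos: [0.4697, -0.1103, 0.2089]
tool_rot: [0.5, -0.5, 0.5, -0.5]
ft_force: [-2.3, 0.2, 6.2]
width: 0.06
```

Request:
apply_moves(
  offset=[
    [0,0,0],
    [0,0,0],
    [0,0,0],
    [0,-40,0],
    [0,-55,0],
  ],
  roll=[0,0,0,0,0],
  gripper=[-0.3,-1,-1,-1,-1],
)

```text
time: 5.65
ee_pos: [0.469, -0.1101, 0.303]
tool_rot: [-0.5, 0.501, -0.499, 0.499]
ft_force: [1.3, 0.2, 0.5]
width: 0.0878
```

Request:
apply_moves(
  offset=[
    [-40,-40,0],
    [-55,-50,8],
    [-60,0,9],
    [-60,0,9],
    [-60,0,9],
  ],
  roll=[0,0,0,0,0],
  gripper=[-1,-1,-1,-1,-1],
)

```text
time: 6.28
ee_pos: [0.5034, 0.1576, 0.3853]
tool_rot: [0.5, -0.5, 0.5, -0.5]
ft_force: [0.8, -0.9, 1.5]
width: 0.0879
```

Request:
apply_moves(
  offset=[
    [-60,0,9],
    [-60,0,9],
    [-50,0,7],
    [0,0,0],
    [0,0,0],
  ],
  roll=[0,0,0,0,0],
  gripper=[-1,-1,-1,-1,-1],
)

```text
time: 6.9
ee_pos: [0.528, 0.3253, 0.3845]
tool_rot: [0.501, -0.5, 0.5, -0.5]
ft_force: [-0.7, 0.2, 0.5]
width: 0.0877
```

```bash
python3 w.py w2
```

```text
6.9 [0.528  0.3253 0.3845] [[0.001, -0.001, 1.0], [-1.0, -0.001, 0.001], [0.001, -1.0, -0.001]] [-0.7  0.2  0.5] 0.08773209322338327
[[-0.0, 0.961, 0.278, 0.604], [-1.0, -0.001, 0.001, 0.326], [0.002, -0.278, 0.961, 0.365], [0.0, 0.0, 0.0, 1.0]]
can [299. 243.] 4272 c 0.5304 0.3344 d 0.0527 med [0.5319 0.3344 0.1133]
jar [625. 111.] 1989 c 0.6225 0.097 d 0.0527 med [0.62   0.1093 0.0927]
jar [304. 207.] 160 c 0.5434 0.3325 d 0.0459 med [0.5546 0.3313 0.0922]
tin [274.  97.] 5378 c 0.632 0.3561 d 0.0651 med [0.6329 0.3558 0.0434]
tin [569. 113.] 562 c 0.6225 0.0976 d 0.0595 med [0.6213 0.1184 0.0422]
tin [576. 232.] 4166 c 0.5199 0.0896 d 0.0662 med [0.5215 0.092  0.0434]
tin [388. 425.] 381 c 0.3187 0.2453 d 0.0494 med [0.3168 0.2476 0.0437]
low 3587 [580.6 348.2] [200.7  94.6] 12.31
low 3672 [571.2  93.2] [ 96.1 200.5] 89.49
low 504 [621.7 111.9] [56.8 20.8] 3.66
low 676 [565.   48.1] [ 6.9 53.7] 87.32
low 472 [528.5 108.7] [25.  63.3] 66.34
```

Request:
apply_moves(
  offset=[
    [-9,35,2.5],
    [0,40,0],
    [0,40,0],
    [0,30,0],
    [0,16,0],
  ],
  roll=[0,0,0,0,0],
  gripper=[-1,-1,-1,-1,-1],
)

```text
time: 7.58
ee_pos: [0.5305, 0.3329, 0.2226]
tool_rot: [-0.5, 0.501, -0.5, 0.499]
ft_force: [0.4, -0.0, 1.2]
width: 0.0879
```

Request:
apply_moves(
  offset=[
    [0,0,0],
    [0,0,0],
    [0,0,0],
    [0,0,0],
    [0,0,0],
  ],
  roll=[0,0,0,0,0],
  gripper=[0.2,0.4,0.6,0.8,0.8],
)

```text
time: 8.2
ee_pos: [0.5312, 0.3349, 0.225]
tool_rot: [-0.5, 0.5, -0.5, 0.501]
ft_force: [-0.7, -1.3, 5.0]
width: 0.0517
```

```bash
python3 -c "
from h import *
for i in range(4):
    o=observe();print(o['time'],o['ee_pos'],o['ft_force'],o['width'],o['dq'].round(3))"
```

```text
8.2 [0.53118315 0.33487732 0.22497183] [-0.70833851 -1.26374582  5.02843443] 0.05172489398295119 [-0.002  0.001 -0.001 -0.     0.001  0.   ]
8.2 [0.53118315 0.33487732 0.22497183] [-0.70833851 -1.26374582  5.02843443] 0.05172489398295119 [-0.002  0.001 -0.001 -0.     0.001  0.   ]
8.2 [0.53118315 0.33487732 0.22497183] [-0.70833851 -1.26374582  5.02843443] 0.05172489398295119 [-0.002  0.001 -0.001 -0.     0.001  0.   ]
8.2 [0.53118315 0.33487732 0.22497183] [-0.70833851 -1.26374582  5.02843443] 0.05172489398295119 [-0.002  0.001 -0.001 -0.     0.001  0.   ]
```

Request:
apply_moves(
  offset=[
    [0,-10,0],
    [0,-30,0],
    [0,-40,0],
    [15,-40,0],
    [35,-10,-2.5],
  ],
  roll=[0,0,0,0,0],
  gripper=[0.8,0.8,0.8,0.8,0.8],
)

```text
time: 8.82
ee_pos: [0.5293, 0.2856, 0.3574]
tool_rot: [-0.498, 0.499, -0.5, 0.502]
ft_force: [-0.1, -0.5, -2.6]
width: 0.0518
```

Request:
apply_moves(
  offset=[
    [50,0,-2],
    [50,0,-2],
    [50,0,-2],
    [50,0,-2],
    [50,0,-2],
  ],
  roll=[0,0,0,0,0],
  gripper=[0.8,0.8,0.8,0.8,0.8],
)

```text
time: 9.45
ee_pos: [0.5178, 0.0332, 0.3543]
tool_rot: [-0.5, 0.5, -0.5, 0.5]
ft_force: [1.1, 0.3, -1.9]
width: 0.0519
```

Request:
apply_moves(
  offset=[
    [50,0,-2],
    [50,0,-2],
    [50,0,-2],
    [50,0,-2],
    [50,0,-2],
  ],
  roll=[0,0,0,0,0],
  gripper=[0.8,0.8,0.8,0.8,0.8],
)

```text
time: 10.07
ee_pos: [0.5078, -0.2168, 0.3542]
tool_rot: [-0.5, 0.5, -0.5, 0.5]
ft_force: [0.9, -1.0, -0.8]
width: 0.0519
```

Request:
apply_moves(
  offset=[
    [40,0,0],
    [25,0,0],
    [10,0,0],
    [0,0,0],
    [0,0,0],
  ],
  roll=[0,0,0,0,0],
  gripper=[0.8,0.8,0.8,0.8,0.8],
)

```text
time: 10.7
ee_pos: [0.5083, -0.289, 0.3538]
tool_rot: [-0.5, 0.5, -0.499, 0.5]
ft_force: [-0.0, 0.4, -1.7]
width: 0.0519
```

```bash
python3 w.py w3; python3 w.py s3 side
```

```text
10.7 [ 0.5083 -0.289   0.3538] [[0.001, -0.001, 1.0], [-1.0, 0.001, 0.001], [-0.001, -1.0, -0.001]] [-0.   0.4 -1.7] 0.05188408079168732
[[0.0, 0.961, 0.278, 0.584], [-1.0, 0.0, -0.0, -0.289], [-0.001, -0.278, 0.961, 0.335], [0.0, 0.0, 0.0, 1.0]]
can [293.  88.] 7534 c 0.6084 -0.2776 d 0.0531 med [ 0.6088 -0.2779  0.1133]
jar [ 62. 302.] 4317 c 0.4694 -0.1104 d 0.0558 med [ 0.4716 -0.1121  0.0917]
tin [120. 264.] 489 c 0.4727 -0.1157 d 0.0593 med [ 0.486  -0.1347  0.0421]
low 3913 [ 558.1 -283.6] [200.5  94.7] 9.99
low 439 [ 478.9 -126.8] [58.8 24.1] 30.28
10.75 [ 0.5083 -0.289   0.3539] [[0.001, -0.001, 1.0], [-1.0, 0.001, 0.001], [-0.001, -1.0, -0.001]] [ 0.3  0.1 -1.1] 0.05201606302991155
[[-0.996, 0.077, -0.05, 0.492], [-0.092, -0.78, 0.619, 0.704], [0.009, 0.621, 0.784, 0.948], [0.0, 0.0, 0.0, 1.0]]
can [305. 139.] 253 c 0.6097 -0.2782 d 0.0567 med [ 0.609  -0.2736  0.1117]
jar [357. 197.] 319 c 0.4679 -0.1095 d 0.0579 med [ 0.4694 -0.1076  0.0898]
jar [279. 261.] 428 c 0.6235 0.0916 d 0.0563 med [0.6239 0.0943 0.0913]
tin [328. 277.] 577 c 0.52 0.0891 d 0.0657 med [0.5195 0.0919 0.0423]
tin [409. 333.] 654 c 0.3447 0.2122 d 0.1314 med [0.3473 0.2106 0.0448]
tin [256. 390.] 880 c 0.6323 0.3565 d 0.0658 med [0.6322 0.3575 0.0415]
low 501 [ 557.4 -281.6] [201.5 101.4] 10.77
low 527 [571.8  92.8] [ 99.2 200.3] 89.26
low 915 [581.  347.7] [201.1  97.3] 12.01
```

View pics/w3.png

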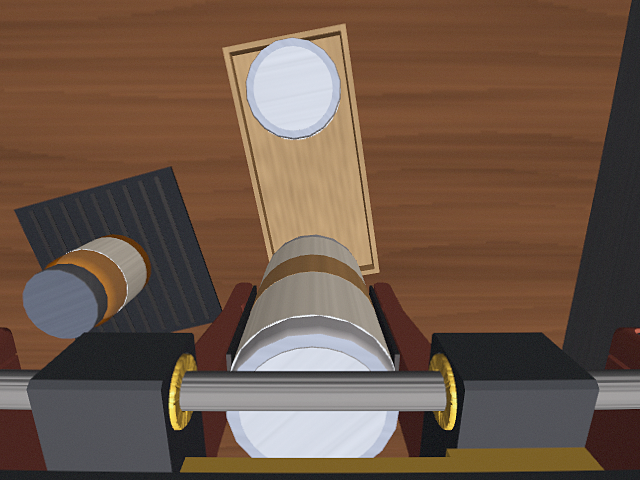

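Request:
apply_moves(
  offset=[
    [3,30,0.5],
    [0,40,0],
    [0,35,0],
    [0,15,0],
    [0,5,0],
  ],
  roll=[0,0,0,0,0],
  gripper=[0.8,0.8,0.8,0.8,0.8],
)

```text
time: 11.42
ee_pos: [0.5089, -0.2929, 0.2286]
tool_rot: [-0.5, 0.5, -0.5, 0.5]
ft_force: [-1.0, -0.4, -1.4]
width: 0.0517
```

Request:
apply_moves(
  offset=[
    [0,2,0],
    [0,1,0],
    [0,0,0],
  ],
  roll=[0,0,0],
  gripper=[0.8,0.8,0.8],
)

```text
time: 11.8
ee_pos: [0.509, -0.2935, 0.2267]
tool_rot: [0.5, -0.5, 0.501, -0.5]
ft_force: [0.2, 0.0, -1.8]
width: 0.0521
```

Request:
apply_moves(
  offset=[
    [-1,0,0],
    [0,1,0],
    [0,0.7,0],
    [0,0,0],
  ],
  roll=[0,0,0,0],
  gripper=[0.8,0.8,0.8,0.8],
)

```text
time: 12.3
ee_pos: [0.5088, -0.2923, 0.225]
tool_rot: [0.5, -0.5, 0.5, -0.5]
ft_force: [-1.8, -0.2, 5.9]
width: 0.0521
```

Request:
apply_moves(
  offset=[
    [0,0,0],
    [0,0,0],
    [0,0,0],
    [0,-40,0],
    [0,-60,0],
  ],
  roll=[0,0,0,0,0],
  gripper=[-0.3,-1,-1,-1,-1],
)

```text
time: 12.92
ee_pos: [0.508, -0.2919, 0.3234]
tool_rot: [-0.5, 0.502, -0.498, 0.5]
ft_force: [1.8, -0.3, 1.0]
width: 0.0875
```

Request:
apply_moves(
  offset=[
    [-32,-45,0],
    [-55,-10,2],
    [-60,0,2],
    [-60,0,2],
    [-60,0,2],
  ],
  roll=[0,0,0,0,0],
  gripper=[-1,-1,-1,-1,-1],
)

```text
time: 13.55
ee_pos: [0.5166, -0.0235, 0.3794]
tool_rot: [0.5, -0.5, 0.5, -0.5]
ft_force: [-0.1, 0.2, 0.2]
width: 0.0876
```

Request:
apply_moves(
  offset=[
    [-60,0,2],
    [-55,0,1],
    [0,0,0],
    [0,0,0],
  ],
  roll=[0,0,0,0],
  gripper=[-1,-1,-1,-1],
)

```text
time: 14.05
ee_pos: [0.5197, 0.0895, 0.3792]
tool_rot: [0.5, -0.5, 0.5, -0.5]
ft_force: [-0.4, -0.4, 0.4]
width: 0.0878
```

```bash
python3 w.py w4; python3 w.py c4 scene
```

```text
14.05 [0.5197 0.0895 0.3792] [[0.001, -0.0, 1.0], [-1.0, -0.001, 0.001], [0.001, -1.0, -0.0]] [-0.4 -0.4  0.4] 0.08783719275969716
[[-0.0, 0.961, 0.277, 0.596], [-1.0, -0.0, 0.001, 0.09], [0.001, -0.277, 0.961, 0.36], [0.0, 0.0, 0.0, 1.0]]
jar [309.  90.] 5459 c 0.6236 0.0916 d 0.0539 med [0.6241 0.0917 0.0929]
jar [566. 302.] 3528 c 0.469 -0.1098 d 0.0559 med [ 0.4715 -0.1077  0.0918]
tin [ 8. 94.] 1126 c 0.6292 0.3397 d 0.0565 med [0.6274 0.3302 0.0424]
tin [313. 225.] 4312 c 0.5201 0.089 d 0.0655 med [0.5216 0.0889 0.0433]
tin [513. 267.] 423 c 0.4719 -0.1058 d 0.0596 med [ 0.4852 -0.0853  0.0418]
tin [221. 359.] 390 c 0.3805 0.1807 d 0.0421 med [0.3908 0.1752 0.0438]
low 4595 [581.1 347.2] [201.3  96.2] 11.71
low 4196 [571.3  92.6] [ 94.8 200.6] 89.2
low 388 [479.3 -92.9] [21.8 57.8] 59.7
low 306 [390.9 177.8] [35.4 15.3] 85.08
14.1 [0.5198 0.0888 0.3792] [[-0.0, -0.0, 1.0], [-1.0, -0.0, -0.0], [0.0, -1.0, -0.0]] [0.3 0.2 0. ] 0.08742785045418318
[[0.444, -0.745, 0.498, 1.072], [0.896, 0.379, -0.233, -0.261], [-0.015, 0.549, 0.835, 0.9], [0.0, 0.0, 0.0, 1.0]]
can [154. 259.] 784 c 0.5092 -0.2927 d 0.0545 med [ 0.5113 -0.2929  0.1117]
can [184. 306.] 884 c 0.6104 -0.2788 d 0.0542 med [ 0.612  -0.278   0.1118]
jar [253. 207.] 661 c 0.4707 -0.1124 d 0.0553 med [ 0.4718 -0.1123  0.0904]
jar [402. 229.] 743 c 0.6244 0.089 d 0.0558 med [0.6265 0.0889 0.0915]
tin [377. 128.] 324 c 0.3657 0.1939 d 0.086 med [0.3722 0.1868 0.045 ]
tin [527. 193.] 812 c 0.6338 0.3538 d 0.0686 med [0.6351 0.3522 0.0424]
tin [369. 203.] 839 c 0.521 0.0868 d 0.068 med [0.5237 0.0858 0.042 ]
low 1284 [581.3 346.7] [202.1 101.7] 11.98
low 906 [572.1  90.8] [ 96.2 202.9] 89.57
low 912 [ 559.9 -283.7] [202.5  94.9] 10.39
low 496 [736.5   4.9] [28.5 88.2] 0.29
```

Request:
apply_moves(
  offset=[
    [0,40,0.5],
    [0,45,0],
    [0,45,0],
    [0,30,0],
    [0,14.5,0],
  ],
  roll=[0,0,0,0,0],
  gripper=[-1,-1,-1,-1,-1],
)

```text
time: 14.78
ee_pos: [0.52, 0.0882, 0.2032]
tool_rot: [-0.5, 0.501, -0.5, 0.499]
ft_force: [-0.5, -0.2, 0.9]
width: 0.0879
```

Request:
apply_moves(
  offset=[
    [0,0,0],
    [0,0,0],
    [0,0,0],
    [0,0,0],
    [0,0,0],
  ],
  roll=[0,0,0,0,0],
  gripper=[-0.2,0.4,0.6,0.6,0.6],
)

```text
time: 15.4
ee_pos: [0.521, 0.0896, 0.206]
tool_rot: [0.499, -0.499, 0.501, -0.501]
ft_force: [0.1, -2.5, 7.4]
width: 0.0633
```

Request:
apply_moves(
  offset=[
    [0,-10,0],
    [0,-30,0],
    [0,-40,0],
    [-20,-20,1],
    [-45,0,3],
  ],
  roll=[0,0,0,0,0],
  gripper=[0.6,0.6,0.6,0.6,0.6],
)

```text
time: 16.02
ee_pos: [0.525, 0.1545, 0.3074]
tool_rot: [0.498, -0.5, 0.502, -0.5]
ft_force: [0.4, 0.4, -2.0]
width: 0.0639
```

Request:
apply_moves(
  offset=[
    [-50,0,3],
    [-50,0,3],
    [-45,0,2],
    [-30,0,0],
    [-7,0,0],
  ],
  roll=[0,0,0,0,0],
  gripper=[0.6,0.6,0.6,0.6,0.6],
)

```text
time: 16.65
ee_pos: [0.5318, 0.3385, 0.3051]
tool_rot: [-0.5, 0.5, -0.499, 0.501]
ft_force: [-0.0, 0.3, -1.0]
width: 0.0631
```

Request:
apply_moves(
  offset=[
    [0,30,0],
    [0,40,0],
    [0,20,0],
    [0,4,0],
    [0,0,0],
  ],
  roll=[0,0,0,0,0],
  gripper=[0.6,0.6,0.6,0.6,0.6],
)

```text
time: 17.27
ee_pos: [0.5326, 0.3363, 0.2113]
tool_rot: [0.5, -0.5, 0.5, -0.5]
ft_force: [0.5, -0.4, -1.8]
width: 0.0638
```

Request:
apply_moves(
  offset=[
    [-0.5,2,0],
    [0,2,0],
    [0,1,0],
    [0,0.5,0],
    [0,0,0],
  ],
  roll=[0,0,0,0,0],
  gripper=[0.6,0.6,0.6,0.6,0.6],
)

```text
time: 17.9
ee_pos: [0.5324, 0.3373, 0.206]
tool_rot: [-0.5, 0.5, -0.5, 0.5]
ft_force: [-1.6, -0.1, 5.3]
width: 0.0636
```

Request:
apply_moves(
  offset=[
    [0,0,0],
    [0,0,0],
    [0,0,0],
    [0,-40,0],
    [0,-60,0],
  ],
  roll=[0,0,0,0,0],
  gripper=[-0.5,-1,-1,-1,-1],
)

```text
time: 18.52
ee_pos: [0.5316, 0.3367, 0.3042]
tool_rot: [0.502, -0.501, 0.499, -0.498]
ft_force: [1.4, 0.9, 0.4]
width: 0.0878
```

Request:
apply_moves(
  offset=[
    [28,-50,0],
    [55,-25,-9],
    [60,0,-9],
    [60,0,-9],
    [60,0,-9],
  ],
  roll=[0,0,0,0,0],
  gripper=[-1,-1,-1,-1,-1],
)

```text
time: 19.15
ee_pos: [0.4958, 0.0725, 0.3805]
tool_rot: [-0.5, 0.5, -0.5, 0.5]
ft_force: [0.6, -0.8, -0.2]
width: 0.0877
```

Request:
apply_moves(
  offset=[
    [60,0,-9],
    [60,0,-9],
    [60,0,-8],
    [5,0,0],
    [0,0,0],
  ],
  roll=[0,0,0,0,0],
  gripper=[-1,-1,-1,-1,-1],
)

```text
time: 19.77
ee_pos: [0.4702, -0.1108, 0.3802]
tool_rot: [-0.499, 0.501, -0.5, 0.5]
ft_force: [-0.2, 1.0, -0.0]
width: 0.0877
```

```bash
python3 w.py w5; python3 w.py s5 side
```

```text
19.775 [ 0.4702 -0.1108  0.3802] [[-0.002, -0.0, 1.0], [-1.0, 0.001, -0.002], [-0.001, -1.0, -0.0]] [-0.2  1.  -0. ] 0.0877264898633417
[[-0.003, 0.961, 0.277, 0.546], [-1.0, -0.002, -0.001, -0.111], [-0.0, -0.277, 0.961, 0.361], [0.0, 0.0, 0.0, 1.0]]
can [589.  34.] 5895 c 0.6081 -0.2774 d 0.0543 med [ 0.6048 -0.2748  0.1134]
can [583. 195.] 5096 c 0.5078 -0.2916 d 0.054 med [ 0.5083 -0.2891  0.1133]
jar [20. 27.] 2284 c 0.6143 0.0804 d 0.0442 med [0.6147 0.0775 0.0926]
jar [538.  48.] 822 c 0.6057 -0.2722 d 0.0522 med [ 0.5996 -0.2544  0.0923]
jar [539. 184.] 655 c 0.508 -0.2871 d 0.0524 med [ 0.5146 -0.2688  0.0924]
jar [312. 242.] 3989 c 0.4695 -0.11 d 0.054 med [ 0.4706 -0.1101  0.0918]
tin [79. 44.] 586 c 0.6202 0.0847 d 0.0579 med [0.6129 0.0653 0.0421]
tin [501.  61.] 400 c 0.6061 -0.2721 d 0.0519 med [ 0.6002 -0.2542  0.0418]
tin [504. 178.] 341 c 0.5079 -0.2837 d 0.0505 med [ 0.5127 -0.2687  0.042 ]
tin [ 14. 314.] 451 c 0.3837 0.175 d 0.0348 med [0.3887 0.1676 0.0434]
low 4369 [561.9  92.7] [ 96.4 181.1] 89.2
low 2848 [ 555.9 -273.9] [200.5  76.1] 10.08
low 527 [616.4  73.
[... 296 characters left out ...]
.1] 0.08785798194844685
[[-0.996, 0.077, -0.05, 0.492], [-0.092, -0.78, 0.619, 0.704], [0.009, 0.621, 0.784, 0.948], [0.0, 0.0, 0.0, 1.0]]
can [305. 139.] 254 c 0.6114 -0.2767 d 0.0589 med [ 0.6087 -0.2737  0.1114]
jar [357. 197.] 321 c 0.4681 -0.1082 d 0.0581 med [ 0.4695 -0.1076  0.0899]
jar [279. 261.] 426 c 0.623 0.0912 d 0.0558 med [0.6236 0.0939 0.0913]
tin [410. 333.] 667 c 0.3434 0.2113 d 0.132 med [0.3454 0.2106 0.0449]
tin [311. 386.] 896 c 0.5313 0.337 d 0.0657 med [0.5311 0.3384 0.0417]
tin [256. 390.] 880 c 0.6321 0.3563 d 0.0663 med [0.6323 0.3578 0.0417]
low 349 [ 570.4 -278.8] [174.7  97.3] 9.31
low 676 [572.1  92.5] [ 97. 201.] 89.38
low 904 [580.9 347.7] [201.2  96.7] 12.36
```

View pics/s5.png

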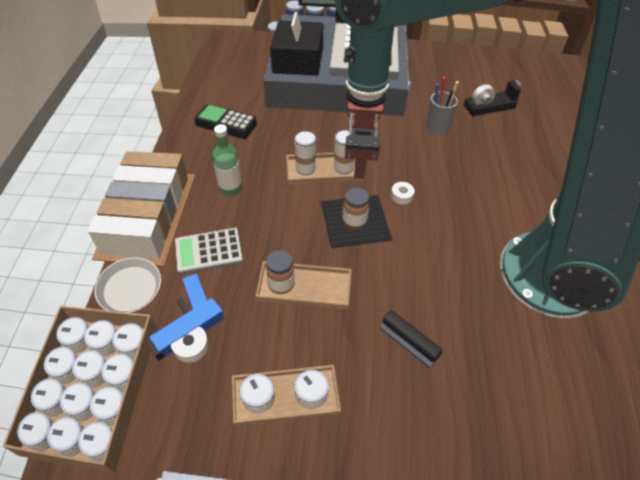

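Request:
apply_moves(
  offset=[
    [0,40,-0.5],
    [0,45,0],
    [0,40,0],
    [0,30,0],
    [0,17,0],
  ],
  roll=[0,0,0,0,0],
  gripper=[-1,-1,-1,-1,-1],
)

```text
time: 20.5
ee_pos: [0.4696, -0.1087, 0.2067]
tool_rot: [0.501, -0.5, 0.498, -0.5]
ft_force: [0.9, 1.0, 0.5]
width: 0.0877
```

Request:
apply_moves(
  offset=[
    [0,0,0],
    [0,0,0],
    [0,0,0],
    [0,0,0],
    [0,0,0],
  ],
  roll=[0,0,0,0,0],
  gripper=[0.3,0.5,0.7,0.8,0.8],
)

```text
time: 21.12
ee_pos: [0.4703, -0.1107, 0.2092]
tool_rot: [0.499, -0.5, 0.501, -0.5]
ft_force: [0.9, 3.2, 5.9]
width: 0.0598
```

Request:
apply_moves(
  offset=[
    [0,-10,0],
    [0,-30,0],
    [0,-40,0],
    [-15,-20,5],
    [-40,0,10],
  ],
  roll=[0,0,0,0,0],
  gripper=[0.8,0.8,0.8,0.8,0.8],
)

```text
time: 21.75
ee_pos: [0.4855, -0.0567, 0.3106]
tool_rot: [0.499, -0.499, 0.502, -0.5]
ft_force: [1.1, -0.4, -3.7]
width: 0.0596
```

Request:
apply_moves(
  offset=[
    [-45,0,11],
    [-45,0,11],
    [-40,0,10],
    [-18.5,0,4],
    [0,0,0],
  ],
  roll=[0,0,0,0,0],
  gripper=[0.8,0.8,0.8,0.8,0.8],
)

```text
time: 22.38
ee_pos: [0.5207, 0.0933, 0.3083]
tool_rot: [0.501, -0.5, 0.5, -0.5]
ft_force: [0.3, -0.5, -3.0]
width: 0.0598
```

Request:
apply_moves(
  offset=[
    [0,30,0],
    [0,40,0],
    [0,18,0],
    [0,4,0],
    [0,0,0],
  ],
  roll=[0,0,0,0,0],
  gripper=[0.8,0.8,0.8,0.8,0.8],
)

```text
time: 23.0
ee_pos: [0.521, 0.0919, 0.2166]
tool_rot: [0.5, -0.5, 0.5, -0.5]
ft_force: [-0.8, -0.0, -3.0]
width: 0.0596
```

Expected contact is at about 0.210.

Request:
apply_moves(
  offset=[
    [-0.5,3,0],
    [0,2,0],
    [0,1,0],
    [0,0.5,0],
    [0,0,0],
  ],
  roll=[0,0,0,0,0],
  gripper=[0.8,0.8,0.8,0.8,0.8],
)

```text
time: 23.62
ee_pos: [0.5209, 0.0933, 0.2102]
tool_rot: [-0.5, 0.5, -0.5, 0.5]
ft_force: [-1.6, 0.4, 3.4]
width: 0.0598
```

Request:
apply_moves(
  offset=[
    [0,0,0],
    [0,0,0],
    [0,0,0],
    [0,-40,0],
    [0,-60,0],
  ],
  roll=[0,0,0,0,0],
  gripper=[-0.3,-1,-1,-1,-1],
)

```text
time: 24.25
ee_pos: [0.5201, 0.0931, 0.3092]
tool_rot: [-0.501, 0.501, -0.499, 0.499]
ft_force: [1.0, -0.1, -0.2]
width: 0.0876
```

Request:
apply_moves(
  offset=[
    [0,-60,0],
    [0,-20,-20],
    [0,0,-40],
    [0,0,0],
    [0,0,0],
  ],
  roll=[0,0,0,0,0],
  gripper=[-1,-1,-1,-1,-1],
)

```text
time: 24.88
ee_pos: [0.4613, 0.0932, 0.3899]
tool_rot: [0.5, -0.5, 0.5, -0.5]
ft_force: [0.2, -0.1, 0.4]
width: 0.0879
```

```bash
python3 w.py w6; python3 w.py s6 side;python3 w.py c6 scene
```

```text
24.875 [0.4613 0.0932 0.3899] [[-0.0, 0.001, 1.0], [-1.0, 0.0, -0.0], [-0.0, -1.0, 0.001]] [ 0.2 -0.1  0.4] 0.08785374951662443
[[-0.001, 0.961, 0.276, 0.537], [-1.0, -0.001, 0.0, 0.093], [0.0, -0.276, 0.961, 0.371], [0.0, 0.0, 0.0, 1.0]]
jar [315.  19.] 2926 c 0.6216 0.0915 d 0.0538 med [0.6117 0.0915 0.0929]
jar [312. 160.] 4414 c 0.5196 0.0933 d 0.0542 med [0.5205 0.0936 0.0929]
tin [ 9. 24.] 1009 c 0.6212 0.3348 d 0.0444 med [0.6231 0.3309 0.0426]
tin [ 30. 144.] 4286 c 0.5311 0.3362 d 0.0657 med [0.531  0.3315 0.0432]
tin [228. 309.] 414 c 0.3663 0.1883 d 0.0697 med [0.3864 0.1725 0.0449]
low 3286 [562.2 343.6] [161.1  96.3] 12.2
low 2967 [558.3  92.6] [ 94.8 174.5] 89.39
low 536 [531.6 317.1] [63.9 28.2] 2.14
low 473 [ 364.8 -190.5] [18.1 50.9] 48.84
24.925 [0.4617 0.0932 0.3898] [[-0.0, 0.001, 1.0], [-1.0, 0.0, -0.0], [-0.0, -1.0, 0.001]] [ 0.3 -0.4 -0.5] 0.0878027215375036
[[-0.996, 0.077, -0.05, 0.492], [-0.092, -0.78, 0.619, 0.704], [0.009, 0.621, 0.784, 0.948], [0.0, 0.0, 0.0, 1.0]]
can [305. 139.] 253 c 0.6083 -0.2773 d 0.0591 med [ 0.6088 -0.273   0.1117]
jar [279. 261.]
[... 685 characters left out ...]
.9], [0.0, 0.0, 0.0, 1.0]]
can [154. 259.] 788 c 0.5088 -0.2932 d 0.0555 med [ 0.5112 -0.2927  0.1115]
can [184. 306.] 884 c 0.61 -0.2776 d 0.0546 med [ 0.612  -0.2778  0.1117]
jar [372. 184.] 642 c 0.5209 0.0917 d 0.0568 med [0.5227 0.0906 0.0915]
jar [402. 229.] 729 c 0.6238 0.09 d 0.0563 med [0.6261 0.0895 0.0916]
tin [377. 123.] 405 c 0.3501 0.2 d 0.1123 med [0.3599 0.1953 0.045 ]
tin [487. 159.] 748 c 0.5335 0.3374 d 0.0685 med [0.534  0.3343 0.0422]
tin [527. 193.] 814 c 0.6338 0.3554 d 0.0685 med [0.6351 0.3531 0.0424]
low 1217 [581.9 346.1] [201.8  99. ] 12.56
low 737 [572.2  90.3] [ 95.6 203.7] 89.84
low 906 [ 559.  -284.2] [204.9  95.1] 10.11
low 500 [748.1   2.4] [29.4 90.4] 17.54
```

View pics/c6.png

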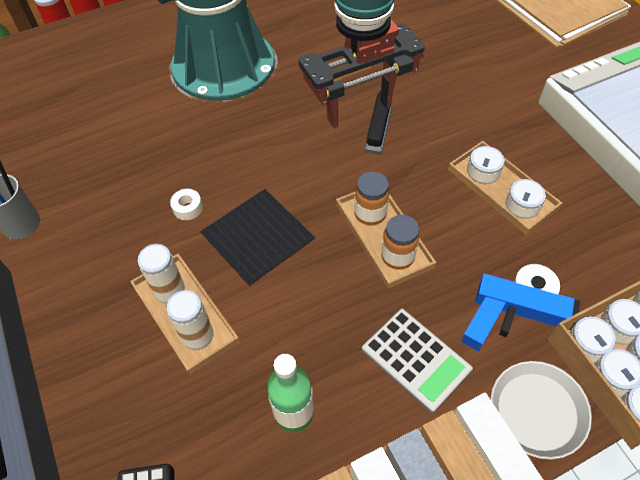

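All three stand upright in the right trays: can at (157,270), jar at (372,197), tin at (487,163). Each is within about 2 mm of its place, and the rear articles have not moved.

```bash
python3 -c "
from bench import hand_in; print(hand_in())"
```

```text
the job is handed in; nothing more can be done
None
```

All three articles now stand upright in the front place of their own trays, and the job is handed in at about 25 s on the robot's clock. I set the jar aside on the mat. Then the can went to the can tray, the tin to the tin tray and the jar to the jar tray, each lowered until the wrist force showed contact before I let go.

- **Placing:** in the last pictures each article was within about 2 mm of its front-place centre. The cameras disagree with each other by 1–3 mm.
- **Rear articles:** unmoved, within measurement noise.
- **Gripper:** open and clear of everything. It read about 1–1.5 mm under the nominal diameter on the can and the tin, but both were held firmly and set down upright.
- **Forces:** the wrist force readings, taken at the end of each move call, stayed under 10 N.

No check failed.

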